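# Mount the three-hole trimming chuck on the turntable's pins

### The job

Three trimming chucks (wooden discs with a post) lie on the potter's bench beside a low turntable that has three pins standing on its head. Pick up the chuck whose holes match the pins, the one with three holes, turn it until every hole stands over a pin, lower it (do not drop it) until it lies fully down, flat on the turntable's head, and let go. Leave the other two chucks where they are.

Things in the scene. Friction and masses are not known exactly. Their poses are not given: they have to be found in the camera images.
- turntable: low turntable, fixed, its head does not turn: dark iron foot, aluminium head 180 mm wide, its flat top 70 mm above the bench. On it three upright steel pins, 10 mm in diameter, 20 mm tall (tips 90 mm above the bench), 120 degrees apart, 48 mm from the centre, one on the +x axis. Origin: on the bench under the head's centre; z up.
- chuck3: loose trimming chuck, 0.2-0.45 kg: plywood disc 150 mm wide, 12 mm thick, lying flat; upright round post at its centre to hold it by, 44 mm in diameter, its top 72 mm above the disc's underside; three 28 mm through-holes, evenly spaced, centres 48 mm from the middle, one on the +x axis. Origin: centre of the underside; z up. Fits the pins with 9 mm play all round.
- chuck2: loose trimming chuck, 0.2-0.45 kg: plywood disc 150 mm wide, 12 mm thick, lying flat; upright round post at its centre to hold it by, 44 mm in diameter, its top 72 mm above the disc's underside; two 28 mm through-holes, evenly spaced, centres 48 mm from the middle, one on the +x axis. Origin: centre of the underside; z up. Does not fit the pins.
- chuck4: loose trimming chuck, 0.2-0.45 kg: plywood disc 150 mm wide, 12 mm thick, lying flat; upright round post at its centre to hold it by, 44 mm in diameter, its top 72 mm above the disc's underside; four 28 mm through-holes, evenly spaced, centres 48 mm from the middle, one on the +x axis. Origin: centre of the underside; z up. Does not fit the pins.

How it is judged:
By the outcome, as a careful person would: the job done as asked, in the order asked, and still so for the second after the job is handed in, with the robot touching nothing.
It also fails if it takes over 38 s, if anything falls off the work surface, if the arm or the gripper's body presses on something with over 40 N, if the wrist force passes 120 N, or if a joint passes its speed limit or range.

### The arm

A 6-joint arm with a two-finger parallel gripper is mounted at the origin on the work surface. World frame = base frame: x ahead of the robot, y to its left, z up, the work surface at z = 0. Lengths are in m, angles in rad, forces in N, time in s.
With the tool pointing down it reaches from about 0.15 to 0.775 m from the base axis. Payload 6.1 kg.
Tool frame: the origin (TCP) lies on the centre line of the jaws, within the pads' length; the fingertips stand 17 mm ahead of it and the grasp point (between the pads) lies 2 mm behind it; z points along the fingers, y is the line along which they close (so a half turn about z gives the same grasp; the last joint's range is limited). The gripper opens to 85 mm and grips with 20 to 120 N. Pads are 22 mm wide; open, the fingers measure 114 mm over their backs; the gripper's body (76 mm by 85 mm) begins 54 mm behind the grasp point. The pads swing forward as they close: fully open they stand 13 mm farther back than shut.
Start: joints at [1.118, 0.126, -0.04, 1.405, 0, 1.571], TCP at [0.23, 0.472, 0.248] pointing down, gripper open.
Joint ranges: [-2.72, 2.72], [-0.95, 1.95], [-1.27, 1.35], [-1.78, 2.02], [-1.46, 1.47], [-3.14, 3.14]. Speed limits (rad/s): [2.39, 2.39, 3.01, 3.14, 3.14, 3.14].

### API

Orientations are given as [roll, pitch, yaw] about the fixed x, y, z axes, in that order (R = Rz(yaw) Ry(pitch) Rx(roll)).
In Python, from workcell import monitor, viewer, r gives the robot as it stands.
- The arm moves only by the tool carry_out, never from a script. Its arguments are lists of equal length, an entry for each row: "delta_pos": the shift along the tool's x, y, z in mm, a list of three; "twist": the turn, a rotation vector about the tool's x, y, z in rad, a list of three; "gripper": the opening, from 0 (shut) to 1 (fully open). In form: {"delta_pos": [[tx, ty, tz], ...], "twist": [[wx, wy, wz], ...], "gripper": [gripper, ...]}. A call has 1 to 12 rows; each row is the pose to reach, as a shift and turn from the pose commanded when the call began, along the tool's axes at that moment; what a row does not reach only later rows make up. A row lasts 1/12 s, in which the tool goes at most 41.7 mm and 7.16 degrees, less where a joint would pass 70% of its speed; a pose out of reach is approached as far as the arm can. A call with a gripper value outside its range is refused whole. The fingers move at their own pace and stop on an object; "squeeze" is the grip in N (left out, the last holds). Time passes only in rows, so rows that repeat a pose let the fingers close. It gives the time, the measured TCP pose, the force, the opening and the grip force at its end, in the units of the state.
- monitor.observe(): the state, without advancing time (a new reading comes with each control period).
- viewer.camera(name): name is "scene" or "top"; returns a dict with "color" (420x560x3 uint8, red, green, blue), "K" (3x3 intrinsics, pixels), "cam_to_world" (4x4, takes a point from camera to world coordinates). Camera axes: x right, y down, z forward; pixel columns grow to the right and rows downward; lengths in m; the calibration is good to about 2 mm. A picture is of the moment at which its call begins. There is no depth.
- r.job_done(): hands the job in; it is judged then, once.
The state is a dict: "clock": time; "qpos": joint angles; "joint_vel": joint speeds; "joint_torque": joint torques, N m; "tool_pos": TCP position; "tool_rot": TCP orientation; "wrist_force": force on the tool from outside, world axes, zero at the start; "ft_torque": the same for the moment, N m; "finger_gap": finger opening in m; "grasp_force": force on a finger pad.
Only numpy, scipy, OpenCV 4.12 (cv2) and the standard library are available. Lean on these libraries where they do the work, as an engineer would, in place of code of your own. Each camera call takes 0.05 s, during which the arm holds its last target. There are 200 camera calls.

## Working session

There is one attempt and no reset: what is moved stays moved. The work goes in short steps, Python scripts to look and compute and a tool call to move; the robot and the scene stay as the last step left them, time stands still between calls to the robot, and variables do not carry over. Pictures are saved under pics/ and viewed, at most 10 in all, crops included, and the job is handed in when it is done.

Besides the shell and the picture viewer there is one more tool, called after ">>>" as name(argument=value, ...), one argument or row to a line, values as JSON. carry_out: Moves the arm, as the interface text tells. Its arguments: {"type":"object","properties":{"delta_pos":{"type":"array"},"twist":{"type":"array"},"gripper":{"type":"array"},"squeeze":{"type":"number"}},"required":["delta_pos","twist","gripper"]}

```bash
mkdir -p pics; python3 - <<'E'
from workcell import monitor, viewer, r
import cv2
for n in("top","scene"):
    c=viewer.camera(n); cv2.imwrite(f"pics/{n}0.png",c["color"][:,:,::-1]); print(c["K"].round(1).tolist(),c["cam_to_world"].round(3).tolist())
print(monitor.observe())
E
```

```text
[[456.8, 0.0, 283.0], [0.0, 456.8, 213.2], [0.0, 0.0, 1.0]] [[-0.157, -0.966, 0.203, 0.349], [-0.988, 0.152, -0.037, 0.019], [0.005, -0.207, -0.978, 0.999], [0.0, 0.0, 0.0, 1.0]]
[[443.2, 0.0, 279.8], [0.0, 443.2, 211.9], [0.0, 0.0, 1.0]] [[0.655, 0.495, -0.571, 1.192], [0.756, -0.422, 0.501, -0.587], [0.007, -0.759, -0.651, 0.785], [0.0, 0.0, 0.0, 1.0]]
{'clock': 0.1, 'qpos': array([ 1.11796844e+00,  1.26353629e-01, -4.05349957e-02,  1.40539946e+00,
       -1.21690699e-05,  1.57081731e+00]), 'joint_vel': array([-8.87137351e-04, -4.14064795e-05,  3.17739753e-03,  1.89356510e-03,
        5.88400097e-05,  1.55362762e-03]), 'joint_torque': array([ 2.59841836e-04, -4.36904025e+01,  3.53604376e+01,  1.37292763e-02,
       -6.07896368e-05,  5.81837085e-06]), 'tool_pos': array([0.22954155, 0.47176839, 0.2475757 ]), 'tool_rot': array([-3.14010090e+00,  1.22003587e-05,  2.68874380e+00]), 'wrist_force': array([0.98484678, 0.39062313, 0.38168356]), 'ft_torque': array([-0.01532784,  0.07167467,  0.03756823]), 'grasp_force': 0.0, 'finger_gap': 0.0853047168936736}
```

View pics/top0.png

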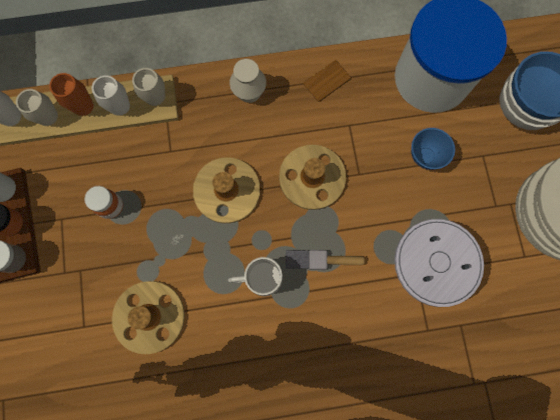

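View pics/scene0.png

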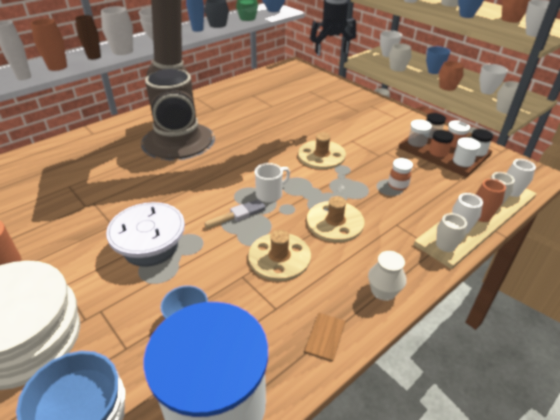

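```bash
python3 - <<'E'
import cv2,numpy as np
im=cv2.imread("pics/top0.png")
a=cv2.resize(im[140:230,185:355],None,fx=4.6,fy=4.6,interpolation=cv2.INTER_CUBIC)
cv2.imwrite("pics/cropA.png",a)
b=cv2.resize(im[210:315,385:495],None,fx=5.6,fy=5.6,interpolation=cv2.INTER_CUBIC)
cv2.imwrite("pics/cropB.png",b)
E
```

```text
(no output)
```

View pics/cropA.png

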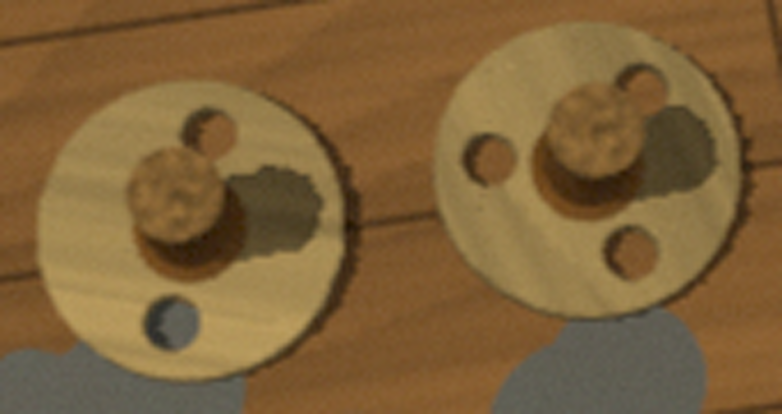

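View pics/cropB.png

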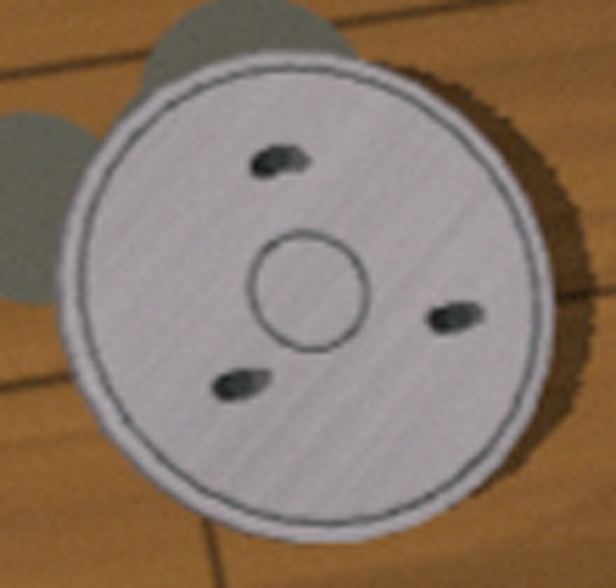

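```bash
cat >h.py <<'E'
import cv2,numpy as np
def ray(c,uv,z):
    uv=np.atleast_2d(uv).astype(float); d=np.c_[uv,np.ones(len(uv))]@np.linalg.inv(c["K"]).T@c["cam_to_world"][:3,:3].T
    o=c["cam_to_world"][:3,3]; return (o+d*((z-o[2])/d[:,2])[:,None])[:,:2]
def circ(p):
    k=np.ones(len(p),bool)
    for _ in range(4):
        s=np.linalg.lstsq(np.c_[2*p[k],np.ones(k.sum())],(p[k]**2).sum(1),rcond=None)[0]; R=np.sqrt(s[2]+s[:2]@s[:2])
        e=abs(np.linalg.norm(p-s[:2],axis=1)-R); k=e<max(.002,2*np.median(e))
    return s[:2].round(4),R.round(4),int(k.sum())
def ang3(p):
    c=p.mean(0); d=p-c; a=np.arctan2(d[:,1],d[:,0])
    return c.round(4),np.degrees(a).round(1),np.linalg.norm(d,axis=1).round(4),round(float(np.degrees(np.angle(np.exp(3j*a).mean())/3)),2)
E
python3 - <<'E'
from h import *
from workcell import viewer
c=viewer.camera("top"); im=c["color"]; hsv=cv2.cvtColor(im,cv2.COLOR_RGB2HSV); print(hsv[160,303],hsv[190,330],hsv[270,405+10],hsv[180,270],hsv[176,312])
def big(m,z,x0,y0,w,h):
    s=np.zeros_like(m); s[y0:y0+h,x0:x0+w]=m[y0:y0+h,x0:x0+w]
    k=max(cv2.findContours(s,0,1)[0],key=cv2.contourArea); return ray(c,cv2.convexHull(k)[:,0],z), ray(c,k[:,0],z)
m=cv2.inRange(hsv,(16,60,120),(30,170,255))
for z,b in((.012,(272,138,82,80)),):
    for p in big(m,z,*b): print("chuck3",circ(p))
m2=cv2.inRange(hsv,(0,0,130),(180,50,255))
for p in big(m2,.07,390,210,100,105): print("head",circ(p))
f=lambda q,o,s:(np.array(q)+.5)/s-.5+np.array(o)
print("holes",ang3(ray(c,f([(490,160),(642,90),(632,252)],(185,140),4.6),.012)))
print("pins",ang3(ray(c,f([(278,160),(455,317),(240,385)],(385,210),5.6),.075)))
print("groove centre",ray(c,f([(309,291)],(385,210),5.6),.07), "post top",ray(c,f([(595,131)],(185,140),4.6),.072))
cv2.imwrite("pics/m.png",np.hstack([m,m2]))
E
```

```text
[ 20 125 153] [ 19 125 145] [165   9 163] [ 16 169 118] [ 17 158 121]
chuck3 (array([ 0.6865, -0.0517]), np.float64(0.1473), 10)
chuck3 (array([ 0.636 , -0.0896]), np.float64(0.0904), 515)
head (array([ 0.3925, -0.3153]), np.float64(0.089), 42)
head (array([ 0.3924, -0.3153]), np.float64(0.0882), 245)
holes (array([ 0.6283, -0.0977]), array([  76.9,  -43.5, -163.2]), array([0.048 , 0.0479, 0.0476]), -43.27)
pins (array([ 0.3931, -0.3205]), array([   7.4, -112.3,  128.1]), array([0.0483, 0.0478, 0.0483]), 7.73)
groove centre [[ 0.3926834 -0.3164762]] post top [[ 0.62776512 -0.09675449]]
```

Top view: the three-hole chuck is at about px (312,177), the two-hole one at (227,190) and the four-hole one at (148,317). The pinned head is at (439,263). The hole and pin triangles both measure a 48 mm radius, as they should.

>>> carry_out(
  delta_pos=[
    [-15, -8, 0],
    [-45, -25, 0],
    [-75, -42, 0],
    [-105, -59, 0],
    [-135, -75, 0],
    [-165, -92, 0],
    [-195, -109, 0],
    [-225, -125, 0],
    [-255, -142, 0],
    [-285, -159, 0],
    [-315, -175, 0],
    [-345, -192, 0],
  ],
  twist=[
    [0, 0, 0],
    [0, 0, 0],
    [0, 0, 0],
    [0, 0, 0],
    [0, 0, 0],
    [0, 0, 0],
    [0, 0, 0],
    [0, 0, 0],
    [0, 0, 0],
    [0, 0, 0],
    [0, 0, 0],
    [0, 0, 0],
  ],
  gripper=[1, 1, 1, 1, 1, 1, 1, 1, 1, 1, 1, 1],
  squeeze=40,
)

```text
clock: 1.15
tool_pos: [0.4565, 0.1469, 0.2482]
tool_rot: [-3.142, -0.0, 2.689]
wrist_force: [0.3, 0.1, -0.1]
finger_gap: 0.0855
grasp_force: 0.0
```

```bash
python3 -c "
from workcell import monitor
s=monitor.observe();print(s['qpos'],s['tool_pos'],s['tool_rot'])"
```

```text
[ 3.11323001e-01  3.99700601e-02 -1.33944006e-01  1.39699921e+00
  8.52324178e-05  7.64150674e-01] [0.45649075 0.14691767 0.24816396] [-3.14157327e+00 -1.43410800e-04  2.68876497e+00]
```

>>> carry_out(
  delta_pos=[
    [-30, -17, 0],
    [-60, -33, 0],
    [-90, -50, 0],
    [-120, -66, 0],
    [-150, -83, 0],
    [-180, -100, 0],
    [-210, -116, 0],
    [-240, -133, 10],
    [-257, -142, 30],
    [-262, -145, 60],
    [-262, -145, 90],
    [-262, -145, 110],
  ],
  twist=[
    [0, 0, 0],
    [0, 0, 0],
    [0, 0, 0],
    [0, 0, 0],
    [0, 0, 0],
    [0, 0, 0],
    [0, 0, 0],
    [0, 0, 0],
    [0, 0, 0],
    [0, 0, 0],
    [0, 0, 0],
    [0, 0, 0],
  ],
  gripper=[1, 1, 1, 1, 1, 1, 1, 1, 1, 1, 1, 1],
)

```text
clock: 2.15
tool_pos: [0.6271, -0.0972, 0.1346]
tool_rot: [-3.14, -0.004, 2.687]
wrist_force: [0.0, -0.5, -0.3]
finger_gap: 0.0854
grasp_force: 0.0
```

>>> carry_out(
  delta_pos=[
    [0, 0, 15],
    [0, 0, 30],
    [0, 0, 45],
    [0, 0, 60],
    [0, 0, 72],
    [0, 0, 82],
    [0, 0, 88],
    [0, 0, 90],
    [0, 0, 90],
    [0, 0, 90],
  ],
  twist=[
    [0, 0, 0],
    [0, 0, 0],
    [0, 0, 0],
    [0, 0, 0],
    [0, 0, 0],
    [0, 0, 0],
    [0, 0, 0],
    [0, 0, 0],
    [0, 0, 0],
    [0, 0, 0],
  ],
  gripper=[1, 1, 1, 1, 1, 1, 1, 1, 1, 1],
)

```text
clock: 2.98
tool_pos: [0.6285, -0.0966, 0.0489]
tool_rot: [3.141, 0.001, 2.689]
wrist_force: [0.1, -0.2, 0.1]
finger_gap: 0.0854
grasp_force: 0.0
```

```bash
python3 - <<'E'
from workcell import monitor, viewer
import cv2,numpy as np
a=viewer.camera("top")["color"][90:270,210:400,::-1]; b=viewer.camera("scene")["color"][170:300,190:390,::-1]
cv2.imwrite("pics/pre.png",np.hstack([cv2.resize(a,(390,370)),cv2.resize(b,(400,370))]))
s=monitor.observe();print(s['qpos'],s['tool_pos'],s['tool_rot'],s['wrist_force'])
E
```

```text
[-1.52481041e-01  3.96393281e-01 -1.29788259e-01  1.04312066e+00
 -1.08038879e-05  3.00325558e-01] [ 0.6286405  -0.09660867  0.04923664] [3.14116096e+00 1.43044769e-03 2.68878574e+00] [-0.3214802   0.29603038  0.15255098]
```

View pics/pre.png

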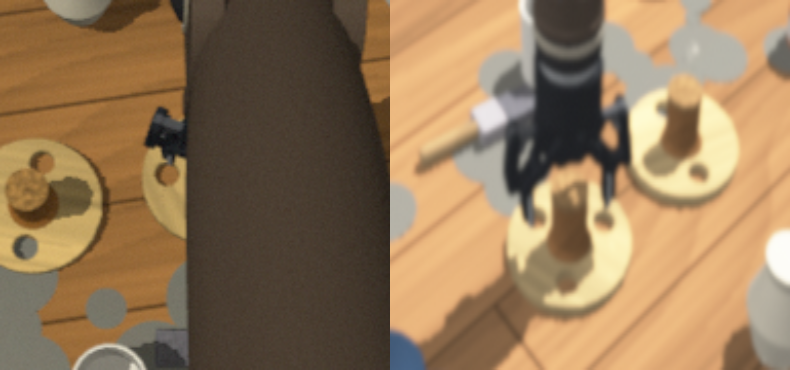

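The picture shows the gripper straddling the three-hole chuck's post: in the right half the post is at (570,215), with fingers on both sides. Next I close and lift.

>>> carry_out(
  delta_pos=[
    [0, 0, 0],
    [0, 0, 0],
    [0, 0, 0],
    [0, 0, 0],
    [0, 0, 0],
    [0, 0, 0],
    [0, 0, 0],
    [0, 0, 0],
    [0, 0, 0],
    [0, 0, 0],
    [0, 0, 0],
    [0, 0, 0],
  ],
  twist=[
    [0, 0, 0],
    [0, 0, 0],
    [0, 0, 0],
    [0, 0, 0],
    [0, 0, 0],
    [0, 0, 0],
    [0, 0, 0],
    [0, 0, 0],
    [0, 0, 0],
    [0, 0, 0],
    [0, 0, 0],
    [0, 0, 0],
  ],
  gripper=[0.3, 0.3, 0.3, 0.3, 0.3, 0.3, 0.3, 0.3, 0.3, 0.3, 0.3, 0.3],
  squeeze=60,
)

```text
clock: 4.08
tool_pos: [0.6285, -0.0964, 0.0489]
tool_rot: [3.141, 0.001, 2.689]
wrist_force: [0.0, 1.0, 4.8]
finger_gap: 0.043
grasp_force: 61.1
```

>>> carry_out(
  delta_pos=[
    [0, 0, -5],
    [0, 0, -15],
    [0, 0, -30],
    [0, 0, -45],
    [0, 0, -60],
    [0, 0, -75],
    [0, 0, -90],
    [0, 0, -105],
    [0, 0, -120],
    [0, 0, -135],
    [0, 0, -140],
    [0, 0, -140],
  ],
  twist=[
    [0, 0, 0],
    [0, 0, 0],
    [0, 0, 0],
    [0, 0, 0],
    [0, 0, 0],
    [0, 0, 0],
    [0, 0, 0],
    [0, 0, 0],
    [0, 0, 0],
    [0, 0, 0],
    [0, 0, 0],
    [0, 0, 0],
  ],
  gripper=[0.3, 0.3, 0.3, 0.3, 0.3, 0.3, 0.3, 0.3, 0.3, 0.3, 0.3, 0.3],
)

```text
clock: 5.08
tool_pos: [0.6286, -0.0967, 0.19]
tool_rot: [3.141, 0.002, 2.689]
wrist_force: [0.3, -0.9, -1.3]
finger_gap: 0.043
grasp_force: 61.1
```

```bash
python3 -c "
from workcell import monitor
import numpy as np
s=monitor.observe();print(s);y=s['tool_rot'][2];d=np.array([.3926,-.316])-s['tool_pos'][:2]
print((d@[np.cos(y),np.sin(y)],d@[np.sin(y),-np.cos(y)]))"
```

```text
{'clock': 5.0833, 'qpos': array([-1.52530394e-01,  3.40751356e-01,  1.05504279e-01,  1.33317091e+00,
       -1.46174499e-04,  3.00321244e-01]), 'joint_vel': array([ 0.0008176 ,  0.01483206, -0.04470163, -0.02963959,  0.00167797,
       -0.00018626]), 'joint_torque': array([ 5.59939945e-04, -5.84899020e+01,  3.63287115e+01,  4.35946416e-01,
       -3.05947106e-03, -8.00007979e-05]), 'tool_pos': array([ 0.62862487, -0.09667617,  0.18996176]), 'tool_rot': array([3.14102871e+00, 2.31513433e-03, 2.68874019e+00]), 'wrist_force': array([ 0.31618028, -0.85402748, -1.2599225 ]), 'ft_torque': array([-0.00797566,  0.00497596, -0.06354545]), 'grasp_force': 61.07593774795532, 'finger_gap': 0.04295743287803253}
(np.float64(0.11627296015906627), np.float64(-0.3004850758429518))
```

>>> carry_out(
  delta_pos=[
    [5, -12, 0],
    [14, -37, 0],
    [25, -64, 0],
    [36, -92, 0],
    [46, -120, 0],
    [57, -148, 0],
    [68, -176, 0],
    [79, -204, 0],
    [90, -232, 0],
    [100, -259, 0],
    [110, -284, 0],
    [116, -300, 0],
  ],
  twist=[
    [0, 0, -0.04],
    [0, 0, -0.12],
    [0, 0, -0.2],
    [0, 0, -0.28],
    [0, 0, -0.36],
    [0, 0, -0.44],
    [0, 0, -0.52],
    [0, 0, -0.6],
    [0, 0, -0.68],
    [0, 0, -0.76],
    [0, 0, -0.84],
    [0, 0, -0.89],
  ],
  gripper=[0.3, 0.3, 0.3, 0.3, 0.3, 0.3, 0.3, 0.3, 0.3, 0.3, 0.3, 0.3],
)

```text
clock: 6.08
tool_pos: [0.39, -0.3165, 0.1872]
tool_rot: [3.14, -0.002, -2.702]
wrist_force: [-0.2, 0.2, -2.1]
finger_gap: 0.043
grasp_force: 61.2
```

>>> carry_out(
  delta_pos=[
    [0, 0, 0],
    [0, 0, 0],
    [0, 0, 0],
  ],
  twist=[
    [0, 0, 0],
    [0, 0, 0],
    [0, 0, 0],
  ],
  gripper=[0.3, 0.3, 0.3],
)

```text
clock: 6.33
tool_pos: [0.3925, -0.3151, 0.1876]
tool_rot: [3.14, -0.0, -2.705]
wrist_force: [0.9, -0.4, -2.3]
finger_gap: 0.0425
grasp_force: 61.2
```

```bash
python3 - <<'E'
from workcell import monitor, viewer
import cv2,numpy as np
a=viewer.camera("top")["color"][190:330,370:520,::-1]; b=viewer.camera("scene")["color"][130:280,80:230,::-1]
cv2.imwrite("pics/over.png",np.hstack([cv2.resize(a,(396,370),interpolation=2),cv2.resize(b,(400,370),interpolation=2)]))
s=monitor.observe();print(s['qpos'],s['tool_pos'],s['tool_rot'],s['wrist_force'],s['ft_torque'])
E
```

```text
[-6.75663296e-01  9.27158028e-02 -2.09028666e-01  1.26973045e+00
  2.22224649e-04 -1.11346045e+00] [ 0.39296548 -0.31488793  0.18786866] [ 3.14088567e+00 -1.00251930e-04 -2.70379554e+00] [ 1.06808678  0.40324844 -1.56314399] [-0.00455397  0.00024153 -0.00656737]
```

View pics/over.png

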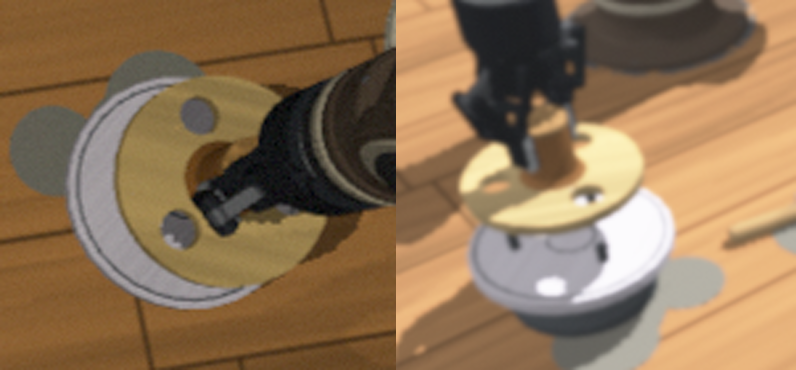

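The disc is level over the head. Holes show in the left half at (199,115) and (180,229). I'll check the held pose by casting those onto the disc's top plane (z≈0.152).

```bash
python3 - <<'E'
from h import *
from workcell import viewer
c=viewer.camera("top"); hsv=cv2.cvtColor(c["color"],cv2.COLOR_RGB2HSV)
p=ray(c,(np.array([(199,115),(180,229)])+.5)/2.64-.5+[370,190],.152)
print(p,np.linalg.norm(p[0]-p[1]),"want .083")
d=p[0]-p[1]; n=np.array([d[1],-d[0]])/np.linalg.norm(d); mid=p.mean(0)
for s in(1,-1):
    o=mid+s*n*.024; print(s,o,np.degrees(np.arctan2(*(p-o).T[::-1])))
E
```

```text
[[ 0.43924019 -0.30885922]
 [ 0.36253268 -0.27722267]] 0.08297538216284404 want .083
1 [ 0.3917358  -0.31522801] [  7.63596479 127.53850421]
-1 [ 0.41003707 -0.27085388] [ -52.46149579 -172.36403521]
```

Centre and angle are within 1 mm and 0.2°. Lowering now.

>>> carry_out(
  delta_pos=[
    [0, 0, 5],
    [0, 0, 13],
    [0, 0, 21],
    [0, 0, 29],
    [0, 0, 37],
    [0, 0, 45],
    [0, 0, 52],
    [0, 0, 58],
    [0, 0, 62],
    [0, 0, 64],
    [0, 0, 65],
    [0, 0, 65],
  ],
  twist=[
    [0, 0, 0],
    [0, 0, 0],
    [0, 0, 0],
    [0, 0, 0],
    [0, 0, 0],
    [0, 0, 0],
    [0, 0, 0],
    [0, 0, 0],
    [0, 0, 0],
    [0, 0, 0],
    [0, 0, 0],
    [0, 0, 0],
  ],
  gripper=[0.3, 0.3, 0.3, 0.3, 0.3, 0.3, 0.3, 0.3, 0.3, 0.3, 0.3, 0.3],
)

```text
clock: 7.48
tool_pos: [0.3926, -0.3156, 0.1233]
tool_rot: [-3.142, 0.0, -2.704]
wrist_force: [-0.9, 0.5, -1.7]
finger_gap: 0.0427
grasp_force: 61.2
```

>>> carry_out(
  delta_pos=[
    [0, 0, 1],
    [0, 0, 1],
    [0, 0, 2],
    [0, 0, 2],
    [0, 0, 2],
  ],
  twist=[
    [0, 0, 0],
    [0, 0, 0],
    [0, 0, 0],
    [0, 0, 0],
    [0, 0, 0],
  ],
  gripper=[0.3, 0.3, 0.3, 0.3, 0.3],
)

```text
clock: 7.9
tool_pos: [0.3925, -0.3155, 0.1214]
tool_rot: [-3.141, 0.0, -2.704]
wrist_force: [-0.0, 0.3, -2.0]
finger_gap: 0.0428
grasp_force: 61.2
```

>>> carry_out(
  delta_pos=[
    [0, 0, 1],
    [0, 0, 1],
    [0, 0, 2],
    [0, 0, 2],
    [0, 0, 2],
  ],
  twist=[
    [0, 0, 0],
    [0, 0, 0],
    [0, 0, 0],
    [0, 0, 0],
    [0, 0, 0],
  ],
  gripper=[0.3, 0.3, 0.3, 0.3, 0.3],
)

```text
clock: 8.32
tool_pos: [0.3925, -0.3155, 0.1192]
tool_rot: [3.141, -0.0, -2.704]
wrist_force: [0.4, 0.5, -1.5]
finger_gap: 0.0428
grasp_force: 61.2
```

>>> carry_out(
  delta_pos=[
    [0, 0, 0.5],
    [0, 0, 0.5],
    [0, 0, 1],
    [0, 0, 1],
    [0, 0, 1],
  ],
  twist=[
    [0, 0, 0],
    [0, 0, 0],
    [0, 0, 0],
    [0, 0, 0],
    [0, 0, 0],
  ],
  gripper=[0.3, 0.3, 0.3, 0.3, 0.3],
)

```text
clock: 8.73
tool_pos: [0.3926, -0.3156, 0.1189]
tool_rot: [-3.141, 0.0, -2.704]
wrist_force: [-2.5, -0.0, 5.0]
finger_gap: 0.0429
grasp_force: 61.6
```

Contact is at z=0.1189, which is 0.070 plus the 0.0489 grasp height, so the disc is seated. Letting go and backing off.

>>> carry_out(
  delta_pos=[
    [0, 0, 0],
    [0, 0, 0],
    [0, 0, 0],
    [0, 0, 0],
    [0, 0, 0],
    [0, 0, 0],
    [0, 0, 0],
    [0, 0, 0],
    [0, 0, 0],
    [0, 0, 0],
  ],
  twist=[
    [0, 0, 0],
    [0, 0, 0],
    [0, 0, 0],
    [0, 0, 0],
    [0, 0, 0],
    [0, 0, 0],
    [0, 0, 0],
    [0, 0, 0],
    [0, 0, 0],
    [0, 0, 0],
  ],
  gripper=[0.55, 0.6, 0.65, 0.7, 0.8, 0.9, 1, 1, 1, 1],
)

```text
clock: 9.57
tool_pos: [0.3925, -0.3155, 0.1183]
tool_rot: [-3.142, -0.0, -2.704]
wrist_force: [-0.7, 0.0, -1.1]
finger_gap: 0.0856
grasp_force: 0.0
```

>>> carry_out(
  delta_pos=[
    [0, 0, -5],
    [0, 0, -15],
    [0, 0, -30],
    [0, 0, -45],
    [0, 0, -60],
    [0, 0, -80],
    [0, 0, -100],
    [0, 0, -120],
    [0, 0, -140],
    [0, 0, -155],
    [0, 0, -160],
    [0, 0, -160],
  ],
  twist=[
    [0, 0, 0],
    [0, 0, 0],
    [0, 0, 0],
    [0, 0, 0],
    [0, 0, 0],
    [0, 0, 0],
    [0, 0, 0],
    [0, 0, 0],
    [0, 0, 0],
    [0, 0, 0],
    [0, 0, 0],
    [0, 0, 0],
  ],
  gripper=[1, 1, 1, 1, 1, 1, 1, 1, 1, 1, 1, 1],
)

```text
clock: 10.57
tool_pos: [0.393, -0.3159, 0.2803]
tool_rot: [-3.139, 0.001, -2.704]
wrist_force: [1.1, -0.1, 0.9]
finger_gap: 0.0853
grasp_force: 0.0
```

```bash
python3 - <<'E'
from workcell import monitor, viewer
import cv2,numpy as np
a=viewer.camera("top")["color"][190:330,370:520,::-1]; b=viewer.camera("scene")["color"][130:280,80:230,::-1]
cv2.imwrite("pics/end.png",np.hstack([cv2.resize(a,(396,370),interpolation=2),cv2.resize(b,(400,370),interpolation=2)]))
s=monitor.observe();print(s['tool_pos'],s['wrist_force'])
E
```

```text
[ 0.39243084 -0.31546767  0.27795395] [-0.2555631   0.11225116  0.20948432]
```

View pics/end.png

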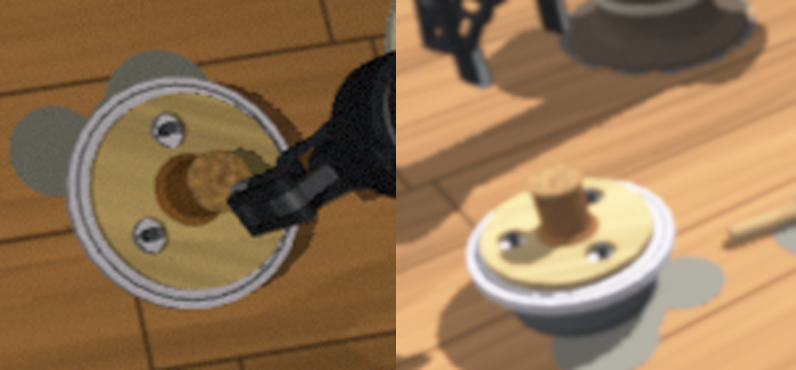

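The chuck lies flat, with a pin visible in each hole: (168,131) and (150,235) in the left half, and all three in the right half. The gripper is clear of it.

```bash
python3 -c "
from workcell import r
print(r.job_done())"
```

```text
the job is handed in; nothing more can be done
None
```

The three-hole chuck is lying flat on the turntable with a pin in each hole and the gripper clear, the other two chucks were not touched, and the job was handed in at about 10.7 s; no verdict was returned.

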